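Feed a flat bar under a centre-punch jig and punch it

TASK

Feed the flat aluminium bar lengthwise into the blue punching jig, in through its flared mouth and under the bridge, until it lies flat on the bed with its front end against the end stop. Then, with the bar home, press the red punch head all the way down and let it spring back up; leave the bar in the jig, and do not disturb the oiler, the pliers or the tape roll.

Things in the scene. Friction and masses are not known exactly. Their poses are not given: they have to be found in the camera images.
- bar: loose flat aluminium bar, 40 x 200 x 16 mm (x, y, z), 0.35 kg, a dark drilled hole mark near each end; both ends alike, either may go first. Origin: centre of its underside; y runs along the bar, z up when it lies flat.
- jig: blue centre-punch jig fixed to the bench. Origin: on the bench under the punch axis, z up. The bar is fed along the jig's -y, centred on x = 0. Bed 120 mm wide (x), y = -85 to +80 mm, top at z = 8 mm. Bridge: y = -22 to +22 mm, x = -45 to +45 mm, underside z = 30, top z = 44 mm. On it a steel punch housing 28 mm across, up to z = 74 mm, above it the red head.
- jig_mouth (a point): centre of the channel's entry on the bed, at y = +30 mm, z = 8 mm in the jig. From here inward two steel side guides 50 mm apart inside (14 mm thick, tops 16 mm above the bed) run to the end stop; outward the mouth flares to about 80 mm wide over 30 mm.
- jig_stop (a point): foot of the end stop's face, at the channel's centre on the bed, y = -55 mm, z = 8 mm in the jig; the stop is 26 mm high above the bed. A bar fully home has its front end here, its centre at y = +45 mm and its rear end at y = +145 mm, 65 mm beyond the bed.
- punch (a joint): travel of the punch in m: 0 = up at rest, 0.012 = pressed down to its stop; a spring returns it (4 N at the top, 10 N at the bottom).
- punch_top (a point): centre of the top face of the red punch head (36 mm across), 100 mm above the bench when up; moves down with it.
- oiler: bystander: red and white bench oiler with a brass stem, 104 mm across, 83 mm high; origin at the centre of its underside.
- pliers: bystander: blue-handled pliers lying flat, 155 x 57 x 13 mm; origin at the centre of the underside, x along the length.
- tape: bystander: roll of black insulating tape lying flat, 64 mm across, 19 mm high; origin at the centre of its underside.
Not all that is in view belongs to the job. There is more than one size of the bar; the one meant has the size given above.

How it is judged:
By the outcome, as a careful person would: the job done as asked, in the order asked, and still so for the second after the job is handed in, with the robot touching nothing.
It also fails if it takes over 45 s, if anything falls off the work surface, if the arm or the gripper's body presses on something with over 40 N, if the wrist force passes 120 N, or if a joint passes its speed limit or range.

ROBOT

A 7-joint arm with a two-finger parallel gripper is mounted at the origin on the work surface; the furniture and walls round the work are solid. World frame = base frame: x ahead of the robot, y to its left, z up, the work surface at z = 0. Lengths are in m, angles in rad, forces in N, time in s.
With the tool pointing down it reaches from about 0.35 to 0.9 m from the base axis. Payload 8.1 kg.
Tool frame: the origin (TCP) lies midway between the tips of the shut fingers; the grasp point (between the pads) lies 19 mm behind it; z points along the fingers, y is the direction in which the jaws open and shut (so a half turn about z gives the same grasp; the last joint's range is limited). The gripper opens to 85 mm and grips with 20 to 120 N. Pads are 22 mm wide; open, the fingers measure 114 mm over their backs; the gripper's body (76 mm by 85 mm) begins 54 mm behind the grasp point. The pads swing forward as they close: fully open they stand 13 mm farther back than shut.
Start: joints at [-1.285, 0.434, 0.025, 1.573, -0.012, 1.134, -0.075], TCP at [0.237, 0.578, 0.231] pointing down, gripper open.
Joint ranges: [-2.62, 2.62], [-0.44, 2.09], [-1.27, 1.32], [0.08, 2.57], [-1.32, 4.46], [0.12, 2], [-2.74, 2.74]. Speed limits (rad/s): [2.22, 2.22, 3.01, 3.01, 3.14, 3.14, 3.14].

INTERFACE

Orientations are given as a 3x3 rotation matrix whose columns are the frame's x, y, z axes.
In Python, from workcell import observe, read_camera, finish_job gives the robot as it stands.
- The arm moves only by the tool move_arm, never from a script. Its arguments are lists of equal length, an entry for each row: "claw": the finger opening in mm, from 0 to 85.4; "dp": the shift along the tool's x, y, z in mm, a list of three; "rotation": the turn, a rotation vector about the tool's x, y, z in rad, a list of three. A call has 1 to 12 rows; each row shifts and turns the pose as measured when the row begins, along the tool's axes as they then stand; what a row does not reach is not made up. A row lasts 1/12 s, in which the tool goes at most 41.7 mm and 7.16 degrees, less where a joint would pass 70% of its speed; a pose out of reach is approached as far as the arm can. A call is refused whole if a number of a shift passes 41.7 or a number of a turn 0.125, either way. A call with a gripper value outside its range is refused whole. The fingers move at their own pace and stop on an object; "newtons" is the grip in N (left out, the last holds). Time passes only in rows, so rows that do not move let the fingers close. It gives the time, the measured TCP pose, the force and the opening at its end, in the units of the state.
- observe(): the state, without advancing time (a new reading comes with each control period).
- read_camera(name): name is "scene" or "side" or "wrist"; returns a dict with "frame" (420x560x3 uint8, blue, green, red), "z_map" (420x560 float32, m along the optical axis (not along the pixel's ray), 0 where there is no reading), "intrinsics" (3x3 intrinsics, pixels), "pose" (4x4, takes a point from camera to world coordinates). Camera axes: x right, y up, looking along -z (the intrinsics and any distortion apply to the point x, -y, -z); pixel columns grow to the right and rows downward; lengths in m; the calibration is good to about 2 mm. The wrist camera is an equidistant fisheye: a pixel r from the principal point sees the ray r / f radians off the axis. A picture is of the moment at which its call begins.
- finish_job(): hands the job in, once; it reports no verdict.
The state is a dict: "time": time; "qpos": joint angles; "dq": joint speeds; "joint_torque": joint torques, N m; "position": TCP position; "orientation": TCP orientation; "ft_force": force on the tool from outside, world axes, zero at the start; "moment": the same for the moment, N m; "grip_width": opening from 0.0 (shut) to 1.0 (fully open).
Only numpy, scipy, OpenCV 4.12 (cv2) and the standard library are available. Lean on these libraries where they do the work, as an engineer would, in place of code of your own. Each camera call takes 0.05 s, during which the arm holds its last target. There are 200 camera calls.

## Working session

There is one attempt and no reset: what is moved stays moved. The work goes in short steps, Python scripts to look and compute and a tool call to move; the robot and the scene stay as the last step left them, time stands still between calls to the robot, and variables do not carry over. Pictures are saved under pics/ and viewed, about 8 in all and at most 12, crops included, and the job is handed in when it is done.

Besides the shell and the picture viewer there is one more tool, called after "Emit:" as name(argument=value, ...), one argument or row to a line, values as JSON. move_arm: Moves the arm, as the interface text tells. Its arguments: {"type":"object","properties":{"claw":{"type":"array"},"dp":{"type":"array"},"rotation":{"type":"array"},"newtons":{"type":"number"}},"required":["claw","dp","rotation"]}

```bash
mkdir -p pics; ls
cat > h.py <<'E'
import numpy as np, cv2
from workcell import observe, read_camera, finish_job
def points(c):
    """world point for each pixel (pinhole cameras), HxWx3"""
    z=c["z_map"]; K=c["intrinsics"]; v,u=np.indices(z.shape)
    p=np.stack([(u-K[0,2])/K[0,0]*z, -(v-K[1,2])/K[1,1]*z, -z, np.ones_like(z)],-1)
    return (p@c["pose"].T)[...,:3]
E
python3 - <<'E'
from h import *
ims=[]
for n in ("scene","side"):
    c=read_camera(n); np.savez(n+".npz",**c); cv2.imwrite(f"pics/{n}0.png",c["frame"]); print(n,c["intrinsics"],c["pose"])
c=read_camera("wrist"); cv2.imwrite("pics/wrist0.png",c["frame"]);print(c["intrinsics"],c["pose"])
print(observe())
E
```

```text
pics
scene [[490.6715619    0.         279.91221356]
 [  0.         490.6715619  216.39927291]
 [  0.           0.           1.        ]] [[ 0.88890953  0.35667268 -0.28744468  0.1311925 ]
 [-0.45789391  0.70985565 -0.53519915 -0.72344431]
 [ 0.01315332  0.6073628   0.7943157   1.17190335]
 [ 0.          0.          0.          1.        ]]
side [[410.05858598   0.         280.87788401]
 [  0.         410.05858598 212.0871094 ]
 [  0.           0.           1.        ]] [[ 0.80183265  0.22779251 -0.55242644 -0.05993511]
 [-0.59752592  0.31372173 -0.73793052 -0.81222779]
 [ 0.00521313  0.9217859   0.38766425  0.51620163]
 [ 0.          0.          0.          1.        ]]
[[325.1922621    0.         284.12370646]
 [  0.         325.1922621  209.86279745]
 [  0.           0.           1.        ]] [[ 0.3789423  -0.8783264  -0.29145405  0.16267202]
 [ 0.92541956  0.35926043  0.12054285  0.60957665]
 [-0.00116806 -0.31539606  0.94895941  0.37245249]
 [ 0.          0.          0.          1.        ]]
{'time': 0.15, 'qpos': array([-1.28459753,  0.43509082,  0.02501058,  1.57386607, -0.011622  ,
        1.1339862 , -0.07508922]), 'dq': array([ 0.00030552, -0.00245785, -0.00136563, -0.00205464, -0.00102429,
        0.00028278, -0.00117272]), 'joint_torque': array([ 2.31979866e-03, -6.70885205e+01,  1.02636315e+00, -3.16456389e+01,
        1.56877498e-02,  9.01407329e-03, -1.13127978e-04]), 'position': array([0.23683832, 0.577989  , 0.23069785]), 'orientation': array([[-9.25327171e-01,  3.79169486e-01, -3.56620156e-04],
       [ 3.79169638e-01,  9.25326462e-01, -1.15099286e-03],
       [-1.06431303e-04, -1.20026450e-03, -9.99999274e-01]]), 'ft_force': array([0.33654878, 0.17570772, 0.00160675]), 'moment': array([-0.0530957 ,  0.01151245, -0.02735125]), 'grip_width': 1.0036013514944262}
```

View pics/scene0.png

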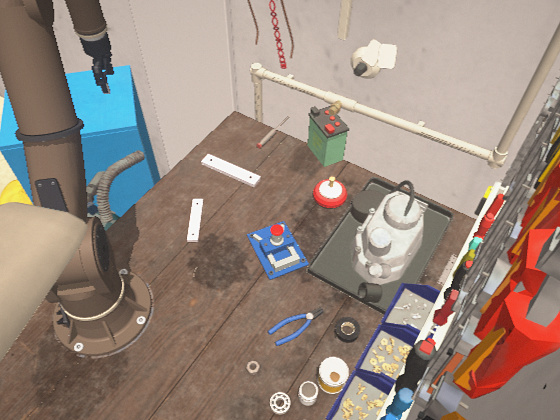

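View pics/side0.png

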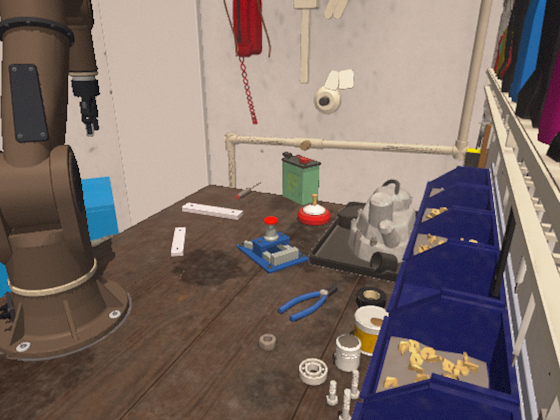

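Scene view: the candidates for the bar are two pale flat bars at (231,170) and (195,220). The jig is at (277,247), the oiler at (330,192), the pliers at (297,325) and the tape at (347,328). Next I measure both bars and the jig.

Run:
```python
from h import *
c=dict(np.load("scene.npz")); P=points(c); f=c["frame"]
hsv=cv2.cvtColor(f,cv2.COLOR_BGR2HSV)
def rect(p):
    (cx,cy),(w,h),a=cv2.minAreaRect((p[:,:2]*1000).astype(np.float32)); return np.round([cx,cy,w,h,a],1)
m=((hsv[...,1]<60)&(hsv[...,2]>130)).astype(np.uint8)
n,l=cv2.connectedComponents(m)
for u,v in ((220,166),(195,220),(240,172)):
    k=l[v,u]; p=P[(l==k)]; p=p[(p[:,2]<.04)&(p[:,2]>.002)]; print(u,v,k,len(p),rect(p),"z",np.percentile(p[:,2],[5,50,95]).round(4))
# blue jig
b=((hsv[...,0]>100)&(hsv[...,0]<125)&(hsv[...,1]>130)&(hsv[...,2]>60)).astype(np.uint8)
b[:215]=0;b[285:]=0;b[:,:235]=0;b[:,315:]=0
p=P[b>0]; bed=p[(p[:,2]<.014)&(p[:,2]>.003)]; br=p[(p[:,2]>.038)&(p[:,2]<.05)]
print("bed",len(bed),rect(bed),"z",np.median(bed[:,2]));print("bridge",len(br),rect(br),np.median(br[:,2]))
r=(((hsv[...,0]<8)|(hsv[...,0]>172))&(hsv[...,1]>150)).astype(np.uint8)
for nm,(u0,u1,v0,v1) in dict(head=(262,292,218,245),oiler=(305,355,170,215)).items():
    s=np.zeros_like(r); s[v0:v1,u0:u1]=1; p=P[(r&s)>0]; t=p[p[:,2]>np.percentile(p[:,2],90)-.004]; print(nm,len(p),p.mean(0),rect(p),"top",t.mean(0),len(t))
for nm,uv in dict(tape=(347,320),battery=(328,135),cart=(320,270),rod=(270,133)).items(): print(nm,P[uv[1],uv[0]].round(3))
img=cv2.resize(f[205:290,230:320],None,fx=6,fy=6,interpolation=cv2.INTER_CUBIC)
bars=cv2.resize(f[145:250,175:270],None,fx=4,fy=4)
h=max(img.shape[0],bars.shape[0]); o=np.zeros((h,img.shape[1]+bars.shape[1]-130,3),np.uint8)
img=img[:,:];o=np.zeros((h,800,3),np.uint8);o[:bars.shape[0],:380]=bars[:,:380];im2=cv2.resize(img,(420,397));o[:397,380:]=im2
cv2.imwrite("pics/crop1.png",o)
```

```text
220 166 46 743 [498.3 301.9  59.5 204.4  33.8] z [0.0044 0.0159 0.0208]
195 220 97 472 [322.8 167.9 164.7  34.5  61.7] z [0.0058 0.0125 0.0167]
240 172 46 743 [498.3 301.9  59.5 204.4  33.8] z [0.0044 0.0159 0.0208]
bed 787 [490.6 -36.8 167.7 119.1  88. ] z 0.008767869381591575
bridge 257 [490.7 -36.   47.1  88.8  88.5] 0.04412409962730046
head 109 [ 0.48657707 -0.04361952  0.10970053] [ 321.1 -374.6  793.8   29.8   63.4] top [ 0.48466317 -0.04658896  0.11703001] 69
oiler 377 [0.70887802 0.04135228 0.03286305] [ 433.9 -283.5 1063.1  102.3   50. ] top [0.70484016 0.04100899 0.0520303 ] 154
tape [ 0.549 -0.32   0.02 ]
battery [0.777 0.182 0.141]
cart [ 0.566 -0.155  0.009]
rod [0.682 0.386 0.018]
```

View pics/crop1.png

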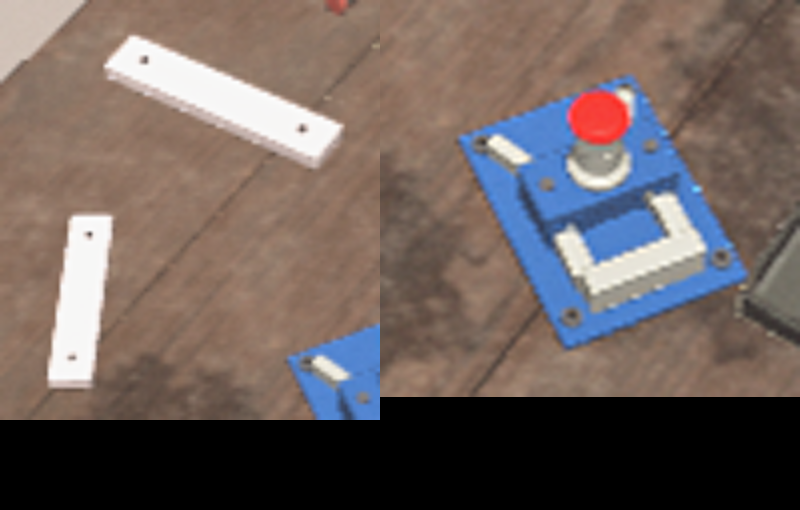

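The bar at scene pixel (231,170), about 200 x 40 mm, is the one meant. The one at (195,220) measures about 160 x 33 mm. In the jig the mouth faces world +y, with the stop at the crop's lower right. I'll turn the tool and go above the bar's rear part.

```bash
cat >> h.py <<'E'
from scipy.spatial.transform import Rotation as R
def to_go(xyz_mm, yaw_y_deg):
    """shift (mm) and turn (rad) in present tool axes to reach TCP xyz, tool down, tool y at yaw_y_deg (shift given for both orientations)"""
    s=observe(); A=s["orientation"]; a=np.radians(yaw_y_deg); y=np.array([np.cos(a),np.sin(a),0]); z=np.array([0,0,-1.]); T=np.stack([np.cross(y,z),y,z],1)
    d=np.array(xyz_mm)-s["position"]*1000
    print("t",s["time"],"pos",(s["position"]*1000).round(1),"F",s["ft_force"].round(1),"grip",round(85.4*s["grip_width"],1))
    print("turn",R.from_matrix(A.T@T).as_rotvec().round(4),"shift now",(A.T@d).round(1),"shift after turn",(T.T@d).round(1))
E
python3 - <<'E'
from h import *
c=dict(np.load("scene.npz")); P=points(c); hsv=cv2.cvtColor(c["frame"],cv2.COLOR_BGR2HSV)
m=((hsv[...,1]<60)&(hsv[...,2]>130)).astype(np.uint8); n,l=cv2.connectedComponents(m)
p=P[l==l[166,220]]
p=p[(abs(p[:,2]-.016)<.003)]
print(cv2.minAreaRect((p[:,:2]*1000).astype(np.float32)),len(p), p.mean(0)); q=p[:,:2]-p[:,:2].mean(0); w,V=np.linalg.eigh(q.T@q); print(np.degrees(np.arctan2(V[1,1],V[0,1])))
to_go((466,350,130),33.8)
E
```

```text
((493.7148132324219, 297.89971923828125), (47.21215057373047, 202.2776336669922), 34.599609375) 454 [0.49344336 0.29635125 0.01622339]
123.33000705111895
t 0.15 pos [236.8 578.  230.7] F [0.3 0.2 0. ] grip 85.7
turn [-1.10e-03  5.00e-04  5.92e-01] shift now [-298.5 -124.   100.9] shift after turn [-316.9   63.6  100.7]
```

Emit:
move_arm(
  claw=[85,85,85,85,85,85,85,85,85,85,85,85],
  dp=[
    [0,0,0],
    [0,0,0],
    [0,0,0],
    [0,0,0],
    [0,0,0],
    [-36,7,0],
    [-36,7,0],
    [-36,7,0],
    [-36,7,5],
    [-36,7,10],
    [-36,7,10],
    [-36,7,15],
  ],
  rotation=[
    [0,0,0.119],
    [0,0,0.119],
    [0,0,0.119],
    [0,0,0.119],
    [0,0,0.119],
    [0,0,0],
    [0,0,0],
    [0,0,0],
    [0,0,0],
    [0,0,0],
    [0,0,0],
    [0,0,0],
  ],
)

```text
time: 1.15
position: [0.4089, 0.3922, 0.1877]
orientation: [[-0.543, 0.84, -0.004], [0.84, 0.543, 0.001], [0.003, -0.003, -1.0]]
ft_force: [-0.1, 0.5, -0.4]
grip_width: 0.994
```

```bash
python3 -c "
from h import *
to_go((466,350,130),33.8)"
```

```text
t 1.15 pos [408.9 392.2 187.7] F [-0.1  0.5 -0.4] grip 84.9
turn [-0.0028 -0.0032 -0.0157] shift now [-66.7  25.2  57.5] shift after turn [-66.9  24.   57.7]
```

Emit:
move_arm(
  claw=[85,85,85,85],
  dp=[
    [-23,8,20],
    [-23,8,20],
    [-21,8,17],
    [0,0,0],
  ],
  rotation=[
    [0,0,-0.015],
    [0,0,0],
    [0,0,0],
    [0,0,0],
  ],
)

```text
time: 1.48
position: [0.4735, 0.337, 0.1264]
orientation: [[-0.547, 0.837, -0.002], [0.837, 0.547, -0.004], [-0.002, -0.004, -1.0]]
ft_force: [0.2, 0.0, -0.2]
grip_width: 0.997
```

```bash
cat >> h.py <<'E'
def plane_pts(c, uv, z):
    """fisheye pixels -> world points on plane z"""
    K=c["intrinsics"]; d=(np.asarray(uv,float)-K[:2,2])/K[0,0]; r=np.linalg.norm(d,axis=1); s=np.sinc(r/np.pi)
    ray=np.stack([d[:,0]*s,-d[:,1]*s,-np.cos(r)],1)@c["pose"][:3,:3].T; o=c["pose"][:3,3]
    return o+ray*((z-o[2])/ray[:,2])[:,None]
E
python3 - <<'E'
from h import *
to_go((466,350,130),33.8)
c=read_camera("wrist"); np.savez("w1.npz",**c); cv2.imwrite("pics/w1.png",c["frame"])
f=c["frame"]; hsv=cv2.cvtColor(f,cv2.COLOR_BGR2HSV); m=((hsv[...,1]<60)&(hsv[...,2]>150)).astype(np.uint8)
for k in cv2.findContours(m,0,1)[0]:
    if cv2.contourArea(k)>800:
        w=plane_pts(c,k[:,0],.016)[:,:2]*1000; print(k[:,0].min(0),k[:,0].max(0),cv2.minAreaRect(w.astype(np.float32)))
E
```

```text
t 1.4833 pos [473.5 337.  126.4] F [ 0.2  0.  -0.2] grip 85.2
turn [-0.0042  0.0018 -0.0116] shift now [15.   0.8 -3.7] shift after turn [15.   1.  -3.6]
[ 33 215] [126 293] ((322.77947998046875, 170.8028564453125), (149.73568725585938, 30.3123779296875), 62.505889892578125)
[254 134] [304 339] ((493.1762390136719, 301.64617919921875), (40.21636199951172, 198.5503387451172), 33.444332122802734)
[413  12] [431  67] ((488.85400390625, 517.164306640625), (15.514466285705566, 46.751895904541016), 30.22865104675293)
[391   7] [410  62] ((472.4345397949219, 507.68231201171875), (15.519319534301758, 46.59940719604492), 30.373395919799805)
[367   3] [387  58] ((455.99957275390625, 498.12396240234375), (15.547703742980957, 46.72489547729492), 30.036060333251953)
[343   0] [364  56] ((439.4766540527344, 488.53778076171875), (15.627116203308105, 46.66802215576172), 30.140647888183594)
[319   0] [340  53] ((423.5794372558594, 478.18511962890625), (15.582643508911133, 44.389198303222656), 30.317716598510742)
[277   0] [304  50] ((398.1435852050781, 461.76409912109375), (19.95745277404785, 41.48735427856445), 30.908065795898438)
```

View pics/w1.png

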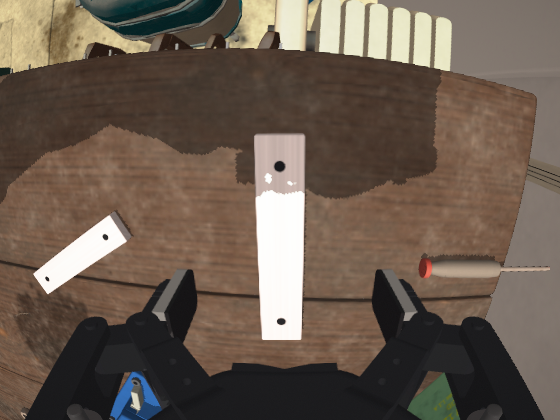

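Wrist view: the bar is centred between the fingers at about (280,235), measured 40.2 x 198.6 mm, which confirms the choice. Descend onto its rear part.

Emit:
move_arm(
  claw=[85,85,85,85,85],
  dp=[
    [10,-2,25],
    [8,-1,30],
    [0,0,30],
    [0,0,20],
    [0,0,0],
  ],
  rotation=[
    [-0.004,0.002,-0.005],
    [0,0,0],
    [0,0,0],
    [0,0,0],
    [0,0,0],
  ],
)

```text
time: 1.95
position: [0.4592, 0.358, 0.0222]
orientation: [[-0.553, 0.833, 0.003], [0.833, 0.553, 0.008], [0.006, 0.007, -1.0]]
ft_force: [0.3, -0.1, 0.3]
grip_width: 0.998
```

```bash
python3 -c "
from h import *
to_go((461.2,350,0),33.44)"
```

```text
t 1.95 pos [459.2 358.   22.2] F [ 0.3 -0.1  0.3] grip 85.2
turn [ 0.0067 -0.0055  0.0022] shift now [-7.9 -2.9 22.1] shift after turn [-7.8 -2.7 22.2]
```

Emit:
move_arm(
  claw=[85,85,60,50],
  dp=[
    [-8,-3,10],
    [0,0,10],
    [0,0,0],
    [0,0,0],
  ],
  rotation=[
    [0.006,-0.005,0.002],
    [0,0,0],
    [0,0,0],
    [0,0,0],
  ],
)

```text
time: 2.28
position: [0.461, 0.3518, 0.0032]
orientation: [[-0.553, 0.833, 0.001], [0.833, 0.553, 0.002], [0.001, 0.002, -1.0]]
ft_force: [-0.2, 0.9, -0.3]
grip_width: 0.74
```

```bash
python3 -c "
from h import *
to_go((461.2,350,0),33.44)"
```

```text
t 2.2833 pos [461.  351.8   3.2] F [-0.2  0.9 -0.3] grip 63.2
turn [ 0.0022 -0.0014  0.0028] shift now [-1.6 -0.8  3.2] shift after turn [-1.6 -0.8  3.2]
```

Emit:
move_arm(
  claw=[50,35,30,30,30,30,30,30],
  dp=[
    [0,-1,2.5],
    [0,0,0],
    [0,0,0],
    [0,0,0],
    [0,0,0],
    [0,0,0],
    [0,0,0],
    [0,0,0],
  ],
  rotation=[
    [0,0,0],
    [0,0,0],
    [0,0,0],
    [0,0,0],
    [0,0,0],
    [0,0,0],
    [0,0,0],
    [0,0,0],
  ],
  newtons=80,
)

```text
time: 2.95
position: [0.4611, 0.3519, 0.0034]
orientation: [[-0.553, 0.833, 0.003], [0.833, 0.553, 0.005], [0.002, 0.006, -1.0]]
ft_force: [0.5, -0.1, -2.9]
grip_width: 0.446
```

Emit:
move_arm(
  claw=[30,30,30,30,30,30,30,30],
  dp=[
    [0,0,-20],
    [0,0,-30],
    [0,0,-15],
    [0,0,0],
    [0,0,0],
    [0,0,0],
    [0,0,0],
    [0,0,0],
  ],
  rotation=[
    [0,0,0],
    [0,0,0],
    [0,0,0],
    [0,0,0.1],
    [0,0,0.12],
    [0,0,0.12],
    [0,0,0.12],
    [0,0,0.12],
  ],
)

```text
time: 3.62
position: [0.4602, 0.3515, 0.0707]
orientation: [[0.013, 1.0, 0.002], [1.0, -0.013, 0.006], [0.006, 0.001, -1.0]]
ft_force: [0.3, 0.5, -3.7]
grip_width: 0.444
```

```bash
python3 -c "
from h import *
to_go((499,215,65),-2)"
```

```text
t 3.6167 pos [460.2 351.5  70.7] F [ 0.3  0.5 -3.7] grip 37.9
turn [ 0.0014 -0.0056  0.0218] shift now [-136.    40.6    5. ] shift after turn [-135.1   43.6    5.7]
```

Emit:
move_arm(
  claw=[30,30,30,30,30,30],
  dp=[
    [-25,8,0],
    [-30,10,1],
    [-30,10,1],
    [-30,10,1],
    [-15,5,0],
    [0,0,0],
  ],
  rotation=[
    [0,-0.005,0.021],
    [0,0,0],
    [0,0,0],
    [0,0,0],
    [0,0,0],
    [0,0,0],
  ],
)

```text
time: 4.12
position: [0.4981, 0.2197, 0.0663]
orientation: [[0.036, 0.999, 0.002], [0.999, -0.036, 0.002], [0.002, 0.002, -1.0]]
ft_force: [-0.3, -0.1, -3.9]
grip_width: 0.44
```

Run:
```python
from h import *
to_go((499,215,65),-2)
c=read_camera("wrist"); np.savez("w2.npz",**c); cv2.imwrite("pics/w2.png",c["frame"])
c=read_camera("side"); np.savez("s2.npz",**c)
cv2.imwrite("pics/s2.png",cv2.resize(c["frame"][150:290,160:360],None,fx=4,fy=4,interpolation=cv2.INTER_CUBIC))
```

```text
t 4.1167 pos [498.1 219.7  66.3] F [-0.3 -0.1 -3.9] grip 37.6
turn [ 0.0016 -0.0022 -0.0011] shift now [-4.7  1.1  1.3] shift after turn [-4.7  1.1  1.3]
```

View pics/w2.png

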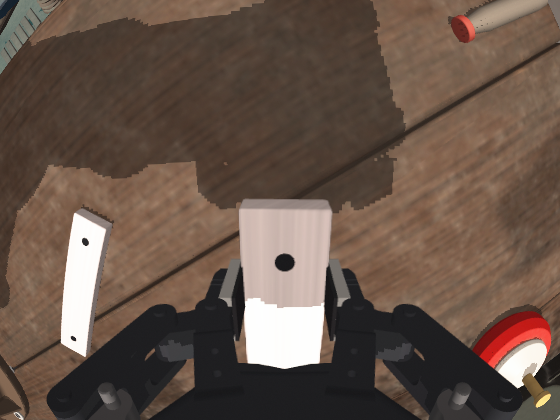

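View pics/s2.png

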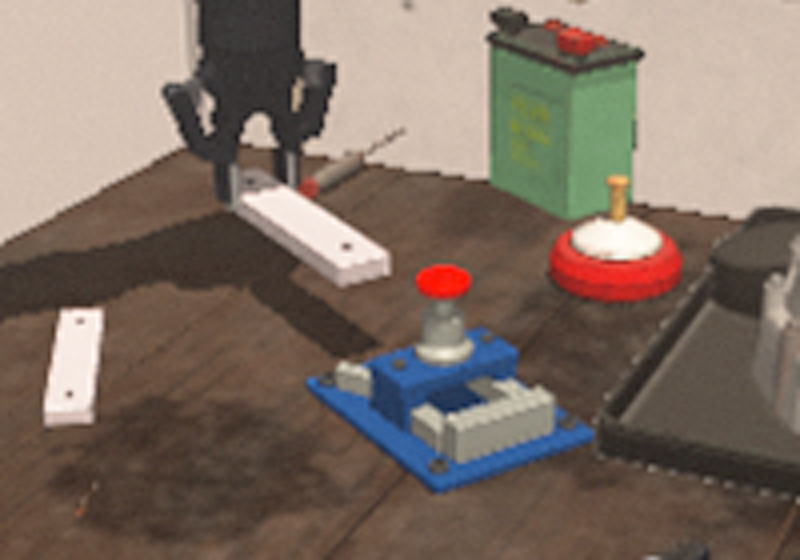

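Wrist view: the bar is gripped squarely, with its rear end up at (285,203); the jig is out of view. Side crop: the bar is level at (315,235), the jig is at (450,400) with its near end stop and the red head at (443,282). Now I compare the bar and jig axes in both fixed cameras.

```bash
cat > meas.py <<'E'
from h import *
def jig_bar(name):
    c=read_camera(name); P=points(c)*1000; f=c["frame"]; hsv=cv2.cvtColor(f,cv2.COLOR_BGR2HSV); s=observe()
    x,y,z=P[...,0],P[...,1],P[...,2]
    near=(abs(x-490)<110)&(abs(y+37)<120)
    blue=near&(hsv[...,0]>100)&(hsv[...,0]<125)&(hsv[...,1]>120)
    rect=lambda p:cv2.minAreaRect(p[:,:2].astype(np.float32))
    K=c["intrinsics"]; pose=c["pose"]
    def onplane(mask,zp):
        v,u=np.nonzero(mask); d=np.stack([(u-K[0,2])/K[0,0],-(v-K[1,2])/K[1,1],-np.ones(len(u))],1)@pose[:3,:3].T; o=pose[:3,3]*1000
        return o+d*((zp-o[2])/d[:,2])[:,None]
    print(name,"bed",rect(onplane(blue&(z<14)&(z>4),8)),"z",np.median(z[blue&(z<14)&(z>4)]))
    print("  bridge",rect(onplane(blue&(z>40)&(z<48),44)))
    red=near&((hsv[...,0]<8)|(hsv[...,0]>172))&(hsv[...,1]>150)&(z>85)
    print("  head",rect(onplane(red,100)), np.percentile(z[red],[10,50,90]).round(1))
    zt=s["position"][2]*1000-3.4+16; px,py=s["position"][:2]*1000
    bar=(hsv[...,1]<70)&(hsv[...,2]>140)&(abs(z-zt)<4)&(abs(x-px)<60)&(y<py-5)&(y>py-200)
    n,l,st,_=cv2.connectedComponentsWithStats(bar.astype(np.uint8)); k=1+st[1:,4].argmax(); b=l==k
    print("  bar",rect(onplane(b,zt)),"z",np.percentile(z[b],[5,50,95]).round(1),zt)
    # bar centreline: bin along y
    q=onplane(b,zt)
    for y0 in np.arange(py-160,py-20,35):
        t=q[abs(q[:,1]-y0)<5]
        if len(t): print("   y%.0f x %.1f..%.1f mid %.1f z %.1f"%(y0,t[:,0].min(),t[:,0].max(),(t[:,0].min()+t[:,0].max())/2, np.median(z[b][abs(q[:,1]-y0)<5])))
E
python3 -c "
from meas import *
jig_bar('scene');jig_bar('side')"
```

```text
scene bed ((491.2892761230469, -37.98518371582031), (165.25013732910156, 119.45964813232422), 87.39962005615234) z 8.672669194980664
  bridge ((490.5595703125, -35.98911666870117), (47.17219161987305, 88.50493621826172), 87.2850341796875)
  head ((489.8548583984375, -37.97505187988281), (33.19719314575195, 29.717185974121094), 63.30174255371094) [ 96.5 100.1 103.1]
  bar ((492.09698486328125, 140.318603515625), (167.03147888183594, 49.93293762207031), 84.46321105957031) z [76.  79.3 82.3] 78.80520801945548
   y65 x 471.7..508.4 mid 490.0 z 78.3
   y100 x 472.9..511.9 mid 492.4 z 79.3
   y135 x 473.7..513.1 mid 493.4 z 78.7
   y170 x 475.0..515.0 mid 495.0 z 79.6
side bed ((484.4508056640625, -43.74561309814453), (165.9011993408203, 120.42290496826172), 87.27516174316406) z 6.200379599753392
  bridge ((484.5594482421875, -40.58610534667969), (44.988670349121094, 88.89582061767578), 87.29652404785156)
  head ((479.98980712890625, -47.782745361328125), (42.983978271484375, 32.685760498046875), 53.99361038208008) [91.3 97.  98.9]
  bar ((487.29071044921875, 136.76089477539062), (165.87840270996094, 47.149986267089844), 83.87691497802734) z [75.1 76.5 78.1] 78.7959181520315
   y66 x 466.2..501.7 mid 484.0 z 76.0
   y101 x 465.4..503.9 mid 484.6 z 76.1
   y136 x 469.0..506.3 mid 487.7 z 76.8
   y171 x 470.5..508.7 mid 489.6 z 76.9
```

Bar and jig agree across the cameras: the jig's yaw is about -2.7°, and the bar needs about +6 mm in x. Align and lower.

Emit:
move_arm(
  claw=[30,30,30,30,30],
  dp=[
    [0,3,12],
    [0,3,15],
    [0,0,15],
    [0,0,8],
    [0,0,0],
  ],
  rotation=[
    [0,-0.002,0.012],
    [0,0,0],
    [0,0,0],
    [0,0,0],
    [0,0,0],
  ],
)

```text
time: 4.73
position: [0.5018, 0.2343, 0.0121]
orientation: [[0.033, 0.999, 0.002], [0.999, -0.033, 0.007], [0.007, 0.002, -1.0]]
ft_force: [-0.2, -0.9, -3.1]
grip_width: 0.441
```

```bash
python3 -c "
from meas import *
to_go((504,219.7,15),-2.7)
jig_bar('scene');jig_bar('side')"
```

```text
t 4.7333 pos [501.8 234.3  12.1] F [-0.2 -0.9 -3.1] grip 37.6
turn [ 0.0016 -0.0069  0.0138] shift now [-14.5   2.6  -3. ] shift after turn [-14.5   2.8  -2.9]
scene bed ((490.9954833984375, -37.971839904785156), (165.25013732910156, 119.05828857421875), 87.39962005615234) z 8.98110504797689
  bridge ((489.98583984375, -36.17668533325195), (46.684879302978516, 88.9733657836914), 87.94538116455078)
  head ((489.8548583984375, -37.97505187988281), (33.19719314575195, 29.717185974121094), 63.30174255371094) [ 96.2  99.4 103.2]
  bar ((496.7789001464844, 150.49301147460938), (162.6588134765625, 50.04591369628906), 84.70030212402344) z [21.8 24.9 28.3] 25.2018587090515
   y74 x 475.5..515.2 mid 495.4 z 24.0
   y109 x 477.7..516.2 mid 497.0 z 25.0
   y144 x 478.4..518.0 mid 498.2 z 25.1
   y179 x 481.2..519.1 mid 500.2 z 26.3
side bed ((484.72332763671875, -43.295166015625), (164.9360809326172, 119.96831512451172), 87.25492858886719) z 6.087068194981948
  bridge ((484.5902404785156, -40.12330627441406), (44.03589630126953, 88.8948974609375), 87.2657699584961)
  head ((479.98980712890625, -47.782745361328125), (42.983978271484375, 32.685760498046875), 53.99361038208008) [91.5 96.8 98.7]
  bar ((488.2897033691406, 147.69656372070312), (161.5628662109375, 49.596378326416016), 81.11369323730469) z [22.2 23.2 25.1] 26.0793061413603
   y74 x 489.5..490.7 mid 490.1 z 22.4
   y109 x 472.7..504.3 mid 488.5 z 23.3
   y144 x 472.9..511.4 mid 492.2 z 23.1
   y179 x 479.2..512.5 mid 495.9 z 23.3
```

Emit:
move_arm(
  claw=[30,30,30],
  dp=[
    [0,2,-4],
    [0,0,-1],
    [0,0,0],
  ],
  rotation=[
    [0,-0.008,0.01],
    [0,0,0],
    [0,0,0],
  ],
)

```text
time: 5.08
position: [0.5052, 0.2349, 0.0203]
orientation: [[0.044, 0.999, 0.004], [0.999, -0.044, -0.001], [-0.0, 0.004, -1.0]]
ft_force: [0.3, -0.2, -3.6]
grip_width: 0.446
```

```bash
python3 -c "
from meas import *
to_go((504.3,234.3,16),-2.7)
jig_bar('scene')"
```

```text
t 5.0833 pos [505.2 234.9  20.3] F [ 0.3 -0.2 -3.6] grip 38.1
turn [0.0041 0.0004 0.0027] shift now [-0.7 -0.9  4.3] shift after turn [-0.7 -0.9  4.3]
scene bed ((491.0191955566406, -37.815673828125), (165.20285034179688, 118.58009338378906), 87.20144653320312) z 8.998289599106757
  bridge ((490.5729675292969, -37.2373046875), (48.75513458251953, 88.61918640136719), 87.92064666748047)
  head ((489.8548583984375, -37.97505187988281), (33.19719314575195, 29.717185974121094), 63.30174255371094) [ 96.5 100.6 103.7]
  bar ((503.5878601074219, 150.80035400390625), (163.74952697753906, 50.13587951660156), 88.27690887451172) z [30.1 33.6 36.7] 33.00488498431946
   y75 x 476.4..516.9 mid 496.6 z 32.6
   y110 x 479.6..518.6 mid 499.1 z 33.1
   y145 x 482.5..519.7 mid 501.1 z 33.9
   y180 x 483.2..522.6 mid 502.9 z 34.3
```

Emit:
move_arm(
  claw=[30,30,30,30,30],
  dp=[
    [0,0,5],
    [-15,0,0],
    [-20,0,0],
    [-20,0,0],
    [0,0,0],
  ],
  rotation=[
    [0,0,0],
    [0,0,0],
    [0,0,0],
    [0,0,0],
    [0,0,0],
  ],
)

```text
time: 5.55
position: [0.5037, 0.1797, 0.0156]
orientation: [[0.04, 0.999, 0.008], [0.999, -0.04, 0.002], [0.002, 0.008, -1.0]]
ft_force: [-0.2, -1.4, -3.6]
grip_width: 0.442
```

Run:
```python
from meas import *
to_go((501.5,177,15),-2.7)
jig_bar('scene')
c=read_camera("scene"); cv2.imwrite("pics/in1.png",cv2.resize(c["frame"][180:290,210:330],(720,660))[:600])
```

```text
t 5.55 pos [503.7 179.7  15.6] F [-0.2 -1.4 -3.6] grip 37.7
turn [ 0.0076 -0.0023  0.0067] shift now [-2.8 -2.1  0.6] shift after turn [-2.8 -2.   0.6]
scene bed ((491.23345947265625, -38.045188903808594), (165.3678741455078, 119.36241912841797), 87.40499114990234) z 8.98097796402575
  bridge ((490.568115234375, -35.80914306640625), (46.81183624267578, 88.50493621826172), 87.2850341796875)
  head ((489.8568420410156, -37.976051330566406), (33.19719314575195, 29.712739944458008), 63.30174255371094) [ 96.9 100.3 103.2]
  bar ((504.0875549316406, 97.26020050048828), (165.00868225097656, 53.68710708618164), 88.06790161132812) z [25.4 28.8 31.7] 28.2913288942665
   y22 x 476.0..501.8 mid 488.9 z 28.7
   y57 x 478.7..518.1 mid 498.4 z 28.0
   y92 x 481.0..519.8 mid 500.4 z 29.1
   y127 x 480.6..520.9 mid 500.8 z 29.4
```

View pics/in1.png

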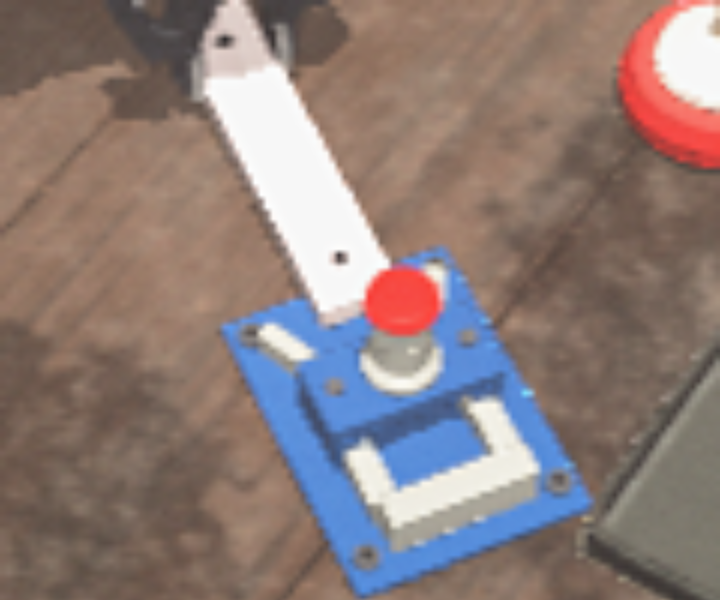

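The bar's front end is in the flare at (345,310), slightly right of the axis by about 2.5 mm. Correct, lower 2 mm, and feed on.

Emit:
move_arm(
  claw=[30,30,30,30,30],
  dp=[
    [-4,-2.5,2],
    [-15,0,0],
    [-15,0,0],
    [-12,0,0],
    [0,0,0],
  ],
  rotation=[
    [0.007,-0.002,0.006],
    [0,0,0],
    [0,0,0],
    [0,0,0],
    [0,0,0],
  ],
)

```text
time: 6.07
position: [0.499, 0.1398, 0.0128]
orientation: [[0.039, 0.999, 0.0], [0.999, -0.039, 0.005], [0.005, -0.0, -1.0]]
ft_force: [0.4, -0.6, -4.6]
grip_width: 0.446
```

Run:
```python
from meas import *
to_go((492.1+.047*(134+33.5),134,13),-2.7)
jig_bar('scene')
```

```text
t 6.0667 pos [499.  139.8  12.8] F [ 0.4 -0.6 -4.6] grip 38.1
turn [-0.     -0.0049  0.0077] shift now [-5.7  1.2 -0.2] shift after turn [-5.7  1.3 -0.2]
scene bed ((490.9306640625, -38.031471252441406), (165.3678741455078, 118.7563247680664), 87.40499114990234) z 8.938951253775862
  bridge ((490.4740905761719, -36.44987487792969), (45.84463882446289, 89.20767211914062), 88.84966278076172)
  head ((489.8568420410156, -37.976051330566406), (33.19719314575195, 29.712739944458008), 63.30174255371094) [ 96.6 100.3 103.6]
  bar ((493.19000244140625, 69.56853485107422), (141.97557067871094, 51.74959945678711), 81.1036376953125) z [22.3 26.  29. ] 25.420900785078622
   y16 x 473.8..495.4 mid 484.6 z 25.9
   y51 x 474.9..513.1 mid 494.0 z 25.8
   y86 x 477.1..517.5 mid 497.3 z 26.0
```

Emit:
move_arm(
  claw=[30,30,30,30,30,30],
  dp=[
    [-12,0.5,0],
    [-12,0.5,0],
    [-12,0,0],
    [-12,0,0],
    [-10,0,0],
    [0,0,0],
  ],
  rotation=[
    [0,-0.005,0.006],
    [0,0,0],
    [0,0,0],
    [0,0,0],
    [0,0,0],
    [0,0,0],
  ],
)

```text
time: 6.62
position: [0.4977, 0.0806, 0.0125]
orientation: [[0.042, 0.999, 0.0], [0.999, -0.042, 0.001], [0.001, 0.0, -1.0]]
ft_force: [0.4, 0.6, -3.3]
grip_width: 0.445
```

Run:
```python
from meas import *
to_go((492.1+.047*(71.2+33.5),71.2,12),-2.7)
```

```text
t 6.6167 pos [497.7  80.6  12.5] F [ 0.4  0.6 -3.3] grip 38.0
turn [ 0.0002 -0.0015  0.0053] shift now [-9.4 -0.2  0.5] shift after turn [-9.4 -0.2  0.5]
```

Emit:
move_arm(
  claw=[30,30,30,30],
  dp=[
    [-4,0,0.5],
    [-4,0,0],
    [-3,0,0],
    [-2,0,0],
  ],
  rotation=[
    [0,-0.001,0.005],
    [0,0,0],
    [0,0,0],
    [0,0,0],
  ],
)

```text
time: 6.95
position: [0.4968, 0.0728, 0.0122]
orientation: [[0.044, 0.999, -0.0], [0.999, -0.044, 0.008], [0.008, -0.001, -1.0]]
ft_force: [-1.4, 3.6, -3.0]
grip_width: 0.441
```

Emit:
move_arm(
  claw=[30,30],
  dp=[
    [-2,0,0],
    [-2,0,0],
  ],
  rotation=[
    [0,0,0],
    [0,0,0],
  ],
)

```text
time: 7.12
position: [0.4962, 0.0728, 0.0122]
orientation: [[0.04, 0.999, -0.001], [0.999, -0.04, 0.012], [0.012, -0.002, -1.0]]
ft_force: [-1.7, 5.8, -2.4]
grip_width: 0.445
```

Contact with the stop at TCP y = 72.8, against 71.2 predicted. Level, lower to the bed with a light push, and release.

Emit:
move_arm(
  claw=[30,30,30,40,46,50,52],
  dp=[
    [-1,0,1],
    [-1,0,1],
    [-2,0,0],
    [0,0,0],
    [0,0,0],
    [0,0,0],
    [0,0,0],
  ],
  rotation=[
    [0,-0.01,0],
    [0,0,0],
    [0,0,0],
    [0,0,0],
    [0,0,0],
    [0,0,0],
    [0,0,0],
  ],
)

```text
time: 7.7
position: [0.4971, 0.0721, 0.011]
orientation: [[0.035, 0.999, 0.0], [0.999, -0.035, 0.006], [0.006, 0.0, -1.0]]
ft_force: [0.0, 0.1, -0.2]
grip_width: 0.611
```

Run:
```python
from meas import *
to_go((492.1+.047*(71.2+33.5),71.2,12),-2.7)
c=read_camera("scene"); cv2.imwrite("pics/in2.png",cv2.resize(c["frame"][195:290,220:320],(600,570)))
```

```text
t 7.7 pos [497.1  72.1  11. ] F [ 0.   0.1 -0.2] grip 52.2
turn [ 0.0001 -0.0057  0.0117] shift now [-0.8 -0.  -1. ] shift after turn [-0.9  0.  -1. ]
```

View pics/in2.png

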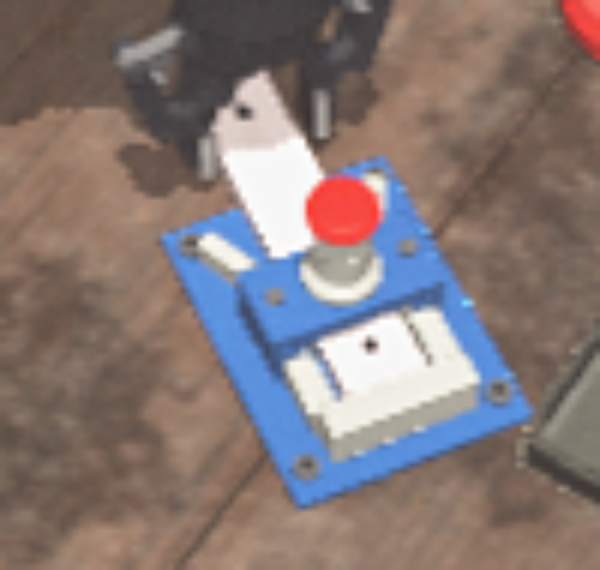

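The bar's front end shows beside the stop at (375,390), beyond the bridge. I'll back off and nudge its rear end with shut fingers to be sure it is home.

Emit:
move_arm(
  claw=[55,55,55,40,20,0,0,0,0,0,0,0],
  dp=[
    [0,0,-15],
    [0,0,-25],
    [0,0,-20],
    [20,0,0],
    [25,0,0],
    [20,0,0],
    [0,0,0],
    [0,0,15],
    [0,0,20],
    [0,0,15],
    [0,0,3],
    [0,0,0],
  ],
  rotation=[
    [0,-0.005,0.011],
    [0,0,0],
    [0,0,0],
    [0,0,0],
    [0,0,0],
    [0,0,0],
    [0,0,0],
    [0,0,0],
    [0,0,0],
    [0,0,0],
    [0,0,0],
    [0,0,0],
  ],
)

```text
time: 8.75
position: [0.5035, 0.135, 0.0209]
orientation: [[0.053, 0.999, 0.006], [0.999, -0.053, -0.001], [-0.0, 0.006, -1.0]]
ft_force: [-1.0, 0.3, 0.6]
grip_width: 0.002
```

Run:
```python
from meas import *
to_go((499.5,124,14),-2.7)
```

```text
t 8.75 pos [503.5 135.   20.9] F [-1.   0.3  0.6] grip 0.2
turn [ 0.0057  0.0004 -0.0061] shift now [-11.1  -3.4   6.8] shift after turn [-11.1  -3.4   6.9]
```

Emit:
move_arm(
  claw=[0,0,0,0],
  dp=[
    [-1,-3,6],
    [-4,0,0],
    [-4,0,0],
    [-3,0,0],
  ],
  rotation=[
    [0.005,0,-0.006],
    [0,0,0],
    [0,0,0],
    [0,0,0],
  ],
)

```text
time: 9.08
position: [0.5004, 0.122, 0.0159]
orientation: [[0.047, 0.999, 0.002], [0.999, -0.047, 0.0], [0.0, 0.002, -1.0]]
ft_force: [-1.2, 16.4, -1.5]
grip_width: -0.001
```

Emit:
move_arm(
  claw=[0,0,0],
  dp=[
    [-3,0,0],
    [-3,0,0],
    [-3,0,0],
  ],
  rotation=[
    [0,0,0],
    [0,0,0],
    [0,0,0],
  ],
)

```text
time: 9.33
position: [0.5015, 0.1221, 0.0181]
orientation: [[0.04, 0.999, 0.006], [0.999, -0.04, 0.012], [0.012, 0.005, -1.0]]
ft_force: [0.1, 9.5, -1.5]
grip_width: 0.002
```

16 N against the rear end with no motion (TCP y 122 less the 11 mm half finger gives 111, as expected): the bar is home. Go above the punch.

Emit:
move_arm(
  claw=[0,0,0,0,0,0,0,0,0,0,0],
  dp=[
    [6,0,0],
    [6,0,0],
    [0,0,-30],
    [0,0,-38],
    [0,0,-38],
    [0,0,-20],
    [-30,-1,0],
    [-36,0,0],
    [-36,0,0],
    [-36,0,0],
    [0,0,0],
  ],
  rotation=[
    [0,0,0],
    [0,-0.01,0],
    [0,0,0],
    [0,0,0],
    [0,0,0],
    [0,0,0],
    [0,0,0],
    [0,0,0],
    [0,0,0],
    [0,0,0],
    [0,0,0],
  ],
)

```text
time: 10.25
position: [0.497, -0.005, 0.1551]
orientation: [[0.035, 0.999, 0.012], [0.999, -0.035, -0.003], [-0.003, 0.012, -1.0]]
ft_force: [0.3, -0.6, -0.0]
grip_width: -0.001
```

Run:
```python
from meas import *
to_go((492,-34,110),-2.7)
```

```text
t 10.25 pos [497.   -5.  155.1] F [ 0.3 -0.6 -0. ] grip -0.1
turn [0.0125 0.003  0.0119] shift now [-29.   -4.5  45.1] shift after turn [-29.2  -3.6  45.1]
```

Emit:
move_arm(
  claw=[0,0,0,0,0],
  dp=[
    [-15,-2,0],
    [-14,-2,0],
    [0,0,20],
    [0,0,20],
    [0,0,0],
  ],
  rotation=[
    [0.012,0.003,0.012],
    [0,0,0],
    [0,0,0],
    [0,0,0],
    [0,0,0],
  ],
)

```text
time: 10.67
position: [0.4928, -0.0392, 0.1171]
orientation: [[0.057, 0.998, 0.005], [0.998, -0.057, -0.003], [-0.003, 0.005, -1.0]]
ft_force: [-1.3, 1.1, 0.2]
grip_width: 0.002
```

Run:
```python
from meas import *
to_go((492,-34,103),-2.7)
c=read_camera("side"); cv2.imwrite("pics/p1.png",cv2.resize(c["frame"][170:280,220:320],(545,600)))
```

```text
t 10.6667 pos [492.8 -39.2 117.1] F [-1.3  1.1  0.2] grip 0.2
turn [ 0.0051  0.003  -0.0103] shift now [ 5.1 -1.2 14.1] shift after turn [ 5.1 -1.1 14.1]
```

View pics/p1.png

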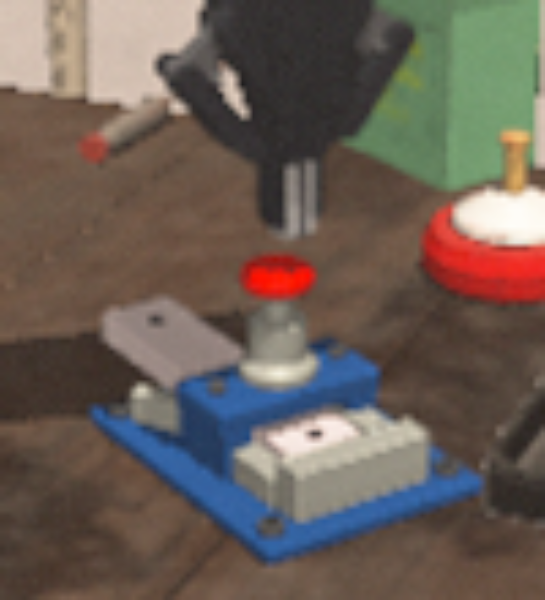

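The shut fingertips (290,235) stand over the red head (278,272), and the bar lies in the channel under the bridge. Correct 5 mm and press.

Emit:
move_arm(
  claw=[0,0,0,0,0,0],
  dp=[
    [5,-1,3],
    [0,0,6],
    [0,0,4],
    [0,0,4],
    [0,0,4],
    [0,0,3],
  ],
  rotation=[
    [0.005,0.003,-0.008],
    [0,0,0],
    [0,0,0],
    [0,0,0],
    [0,0,0],
    [0,0,0],
  ],
)

```text
time: 11.22
position: [0.4951, -0.0319, 0.0963]
orientation: [[0.046, 0.999, 0.005], [0.999, -0.046, 0.001], [0.001, 0.005, -1.0]]
ft_force: [-2.8, -0.9, 5.3]
grip_width: -0.003
```

Emit:
move_arm(
  claw=[0,0,0],
  dp=[
    [0,0,3],
    [0,0,3],
    [0,0,3],
  ],
  rotation=[
    [0,0,0],
    [0,0,0],
    [0,0,0],
  ],
)

```text
time: 11.47
position: [0.4953, -0.0319, 0.0876]
orientation: [[0.046, 0.999, 0.005], [0.999, -0.046, 0.001], [0.002, 0.005, -1.0]]
ft_force: [-10.2, 0.7, 51.6]
grip_width: 0.002
```

The head stopped at TCP z = 87.6 mm with 52 N, so it is at its stop. Retract.

Emit:
move_arm(
  claw=[0,0,0,0,0,0,0,0,0],
  dp=[
    [0,0,-4],
    [0,0,-6],
    [0,0,-10],
    [0,0,-20],
    [0,0,-30],
    [0,0,-30],
    [35,0,-20],
    [40,0,0],
    [40,0,0],
  ],
  rotation=[
    [0,0,0],
    [0,0,0],
    [0,0,0],
    [0,0,0],
    [0,0,0],
    [0,0,0],
    [0,0,0],
    [0,0,0],
    [0,0,0],
  ],
)

```text
time: 12.22
position: [0.501, 0.075, 0.2159]
orientation: [[0.066, 0.998, 0.007], [0.998, -0.066, -0.001], [-0.0, 0.007, -1.0]]
ft_force: [-0.2, 0.8, -0.4]
grip_width: 0.002
```

Emit:
move_arm(
  claw=[0,0,0,0],
  dp=[
    [40,0,0],
    [40,0,0],
    [30,0,0],
    [0,0,0],
  ],
  rotation=[
    [0,0,0],
    [0,0,0],
    [0,0,0],
    [0,0,0],
  ],
)

```text
time: 12.55
position: [0.5079, 0.199, 0.219]
orientation: [[0.059, 0.998, 0.012], [0.998, -0.059, 0.005], [0.006, 0.012, -1.0]]
ft_force: [-1.0, 0.7, 0.4]
grip_width: 0.002
```

Run:
```python
from meas import *
to_go((492,-34,103),-2.7)
c=read_camera("scene"); P=points(c)*1000; hsv=cv2.cvtColor(c["frame"],cv2.COLOR_BGR2HSV)
near=(abs(P[...,0]-490)<60)&(abs(P[...,1]+37)<60); red=near&((hsv[...,0]<8)|(hsv[...,0]>172))&(hsv[...,1]>150)
print("head z",np.percentile(P[...,2][red],[10,50,90]))
white=(hsv[...,1]<60)&(hsv[...,2]>140)&(abs(P[...,2]-24)<4)&(abs(P[...,0]-495)<35)&(P[...,1]>15)&(P[...,1]<150)
p=P[white]; print("bar rear y max",np.percentile(p[:,1],99),"z",np.median(p[:,2]), cv2.minAreaRect(p[:,:2].astype(np.float32)))
cv2.imwrite("pics/end.png",cv2.resize(c["frame"][150:350,190:370],(540,600)))
```

```text
t 12.55 pos [507.9 199.  219. ] F [-1.   0.7  0.4] grip 0.1
turn [ 0.0116 -0.0055 -0.012 ] shift now [-234.2   -3.5  114.7] shift after turn [-233.5   -4.9  116. ]
head z [ 96.21395333  99.90840449 102.99809975]
bar rear y max 109.57054680239453 z 24.79308813193848 ((497.6073303222656, 63.883602142333984), (98.8116226196289, 40.97286605834961), 86.68403625488281)
```

View pics/end.png

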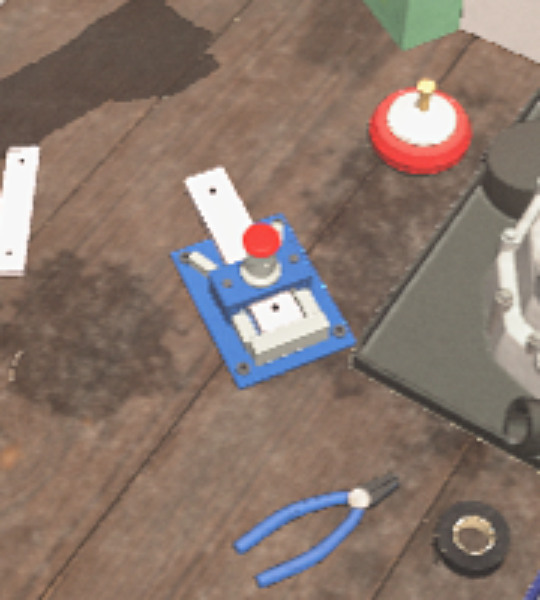

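The bar lies home in the jig, with its front end at (278,315) against the stop. The red head is up at (262,240), and the oiler, pliers and tape are in place.

```bash
python3 -c "
from h import *
print(finish_job())"
```

```text
the job is handed in; nothing more can be done
None
```

The bar is home in the jig, the punch has been pressed to its stop and has sprung back, and the job is handed in at about 12.6 s. `finish_job()` reports no verdict, so this rests on my own checks.

- **Feeding the bar:** I gripped the 200 x 40 mm bar near its rear and fed it through the flare and under the bridge until it met the end stop. I then released it and nudged the rear end with shut fingers. It took 16 N without moving.
- **Punching:** I pressed the red head with shut fingers until it stopped at z = 87.6 mm (expected 88) with 52 N at the wrist. That is below the 120 N wrist limit, and only the fingertips touched.
- **Last checks:** The bar's rear end read y = 109.6 mm, against 109.4 expected from the jig in the same camera. Its top read 24.8 mm against 24, so it lies flat on the bed. The head is back at about 100 mm. In the last picture the oiler, pliers and tape look untouched, and the arm is clear of everything.
- **Disagreement:** The side camera read about 6 mm off from the scene camera. I cancelled this by comparing the bar and the jig within the same view.

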